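# Throw the cassette clamp over centre with the extension bar

### The arm

A 6-joint arm with a two-finger parallel gripper is mounted at the origin on the work surface. World frame = base frame: x ahead of the robot, y to its left, z up, the work surface at z = 0. Lengths are in m, angles in rad, forces in N, time in s.
With the tool pointing down it reaches from about 0.3 to 0.875 m from the base axis. Payload 6.4 kg.
Tool frame: the origin (TCP) lies midway between the tips of the shut fingers; the grasp point (between the pads) lies 19 mm behind it (ctrl.tcp_to_grasp is the distance from the TCP to the grasp point, in m); z points along the fingers, y is the direction in which the jaws open and shut (so a half turn about z gives the same grasp; the last joint's range is limited). The gripper opens to 85 mm and grips with 20 to 120 N. Pads are 22 mm wide; open, the fingers measure 114 mm over their backs; the gripper's body (76 mm by 85 mm) begins 54 mm behind the grasp point. The pads swing forward as they close: fully open they stand 13 mm farther back than shut.
Start: joints at [-1.411, 0.181, 1.607, -0, 1.354, -0.206], TCP at [0.206, -0.537, 0.231] pointing down, gripper open.
Joint ranges: [-2.99, 2.99], [-0.89, 2.07], [0.3, 2.58], [-1.14, 4.28], [0, 2.63], [-3.12, 3.12]. Speed limits (rad/s): [2.57, 2.57, 3.01, 3.14, 3.14, 3.14].

### API

Orientations are given as a unit quaternion [w, x, y, z].
In Python, from bench import monitor, imaging, order, spotter, ctrl gives the robot as it stands.
- The arm moves only by the shell command python3 -m pendant 'ROWS'. ROWS is JSON, a list that holds one entry, the list of rows, each a list of 5 numbers: the shift along the world's x, y, z in mm, then the turn about the world's z in degrees, then the finger opening in mm, from 0 to 85.4. A call has 1 to 8 rows; each row shifts and turns the commanded pose from where the row before left it; what a row does not reach is not made up. A row lasts 1/8 s, in which the tool goes at most 62.5 mm and 10.7 degrees, less where a joint would pass 70% of its speed; a pose out of reach is approached as far as the arm can. A call with a gripper value outside its range is refused whole. The fingers move at their own pace and stop on an object; the grip force is fixed at half the most. Time passes only in rows, so rows that do not move let the fingers close. It gives the time, the measured TCP pose, the force and the opening at its end, in the units of the state.
- monitor.get_obs(): the state, without advancing time (a new reading comes with each control period).
- imaging.camera(name): name is "side" or "top" or "wrist"; returns a dict with "img" (480x640x3 uint8, red, green, blue), "vfov" (degrees; the focal length in pixels is half the picture's height over the tangent of half this angle, whatever the lens; pixels are square), "cx", "cy" (the principal point, pixels), "origin" and "orientation" of the camera in the world. Camera axes: x right, y down, z forward; pixel columns grow to the right and rows downward; lengths in m; the calibration is good to about 2 mm. A picture is of the moment at which its call begins. There is no depth.
- order.hand_in(): hands the job in, once; it reports no verdict.
Trained networks look in the newest picture that a camera, given by its name, has taken for a name from the list of things; names that differ only in an ending like _2 or _b are one class to them, and where a whole thing is asked for, a point or a joint stands for the part that bears it (a point fixed in the world has none). Each returns a list of dicts, best first, with "confidence" (0 to 1); they miss things now and then, are a little off and sometimes report something else, mostly with a low value. They report only what shows in the picture. A call takes as long as a camera call.
- spotter.recognise(camera, thing): "at" ([x, y, z] in m, in the coordinates of the camera as it stood for that picture, good to about 4 mm: the middle of the surface that is visible of it).
- spotter.tip_of(camera, thing): "at" ([x, y, z] in m, in the coordinates of the camera as it stood for that picture, good to about 4 mm: a listed point, or the origin of a listed thing).
The state is a dict: "time_s": time; "q": joint angles; "dq": joint speeds; "joint_efforts": joint torques, N m; "eef_pos": TCP position; "eef_rot": TCP orientation; "wrist_force": force on the tool from outside, world axes, zero at the start; "torque": the same for the moment, N m; "opening": opening from 0.0 (shut) to 1.0 (fully open).
Only numpy, scipy, OpenCV 4.12 (cv2) and the standard library are available. Lean on these libraries where they do the work, as an engineer would, in place of code of your own. Each camera call takes 0.05 s, during which the arm holds its last target. There are 200 camera calls.

### The job

Take the square extension bar from its rest, slip it over the clamp's short lever and press it on gently until you feel its sprung inner stop give, then swing the lever with it past the dead point until it lies against its closed stop, so that the filter cassette is clamped; then draw the bar off and lay it back on its rest. Do not ram the bar on (15 N of push is plenty) or force the lever against its stop, move the lever only with the bar (never with the gripper itself), do not drop the bar, and leave the other things on the bench alone.

Things in the scene. Friction and masses are not known exactly. Their poses are not given: they have to be found in the camera images.
- station: Cassette clamp, fixed: aluminium base plate 120 x 300 x 12 mm, steel plunger guide 64 mm high (x -23 to 23, y 85 to 115 mm in its frame), white upright filter cassette and end plate 115 mm high (x -40 to 60, y 165 to 219). Nothing else stands high on the lever's side. Origin on the bench under the lever's vertical hinge axis; z up, plunger along +y, lever sticks out towards -x.
- lever (a joint): Clamp lever angle, rad, clockwise from above: 0 open (start), 1.30 closed stop. At 0 it points 0.6 rad counter-clockwise of the station's -x axis. A spring resists: about 0.7 N m at 0.2, at worst 1 N m near 0.5, none at the dead point 1.05; beyond, the lever drives itself to the stop with up to 0.7 N m. Let go earlier, it springs back open.
- lever_hinge (a point): Point on the lever's vertical hinge axis at the height of the stub's centre line (70 mm above the bench). Axes turn with the lever: x runs along the lever from the stub's tip towards the hinge, z up.
- lever_shoulder (a point): Centre of the lever's collar face, 35 mm from the hinge axis, 70 mm above the bench; collar 26 mm diameter. From it the round steel stub, 11 mm diameter, sticks out 60 mm along this point's -x; its last 8 mm taper to 5 mm. Axes as lever_hinge. With the bar pushed home its mouth stops 4 to 35 mm short of this face, depending on the bar's inner stop.
- bar: Plain steel extension bar, 200 x 20 x 20 mm, about 0.25 kg, level on its rest, underside 28 mm above the bench. Origin at the centre of its underside, x along it towards the open mouth, z up. The mouth end is a square tube, inside 14 x 14 mm, wall 3 mm, with a sprung stop deep inside; the other end is closed, with a black cap. Balances within 15 mm of mid length.
- bar_mouth (a point): Centre of the bar's open mouth, 100 mm ahead of the bar's origin along x and 10 mm above its underside. Axes as the bar's.
- rest: Low grey bar rest, fixed: base 160 x 70 x 6 mm and two notched blocks (16 x 50 mm) 60 mm either side of its middle along x; each carries the bar 28 mm above the bench between two lips 30 mm apart and 8 mm high. Origin at the middle, on the bench; the bar lies along x, mouth towards +x. Stands left or right of the station.
- slide_box: Bystander: low white slide box with grey lid, 87 x 64 x 34 mm, origin at the centre of its underside. Stands on the side where the rest is not.
- jar: Bystander: specimen jar with screw cap, 54 mm diameter, 70 mm high, origin at the centre of its underside.
- bar_stop (a joint): How far the sprung stop inside the bar is pressed in, m: 0 = free, 0.0035 = bottomed. Its face sits 28 to 52 mm inside the mouth, at a depth that differs each time and cannot be seen. It takes 3.2 N per mm: 8 N at 2.5 mm, then it bottoms hard at 11 N. The bar is home on the lever when the stub's tip has pressed it in by 2.5 mm or more.

How it is judged:
By the outcome, as a careful person would: the job done as asked, in the order asked, and still so for the second after the job is handed in, with the robot touching nothing.
It also fails if it takes over 66 s, if anything falls off the work surface, if the arm or the gripper's body presses on something with over 40 N, if the wrist force passes 120 N, or if a joint passes its speed limit or range.

## Working session

There is one attempt and no reset: what is moved stays moved. The work goes in short steps, Python scripts to look and compute and a shell command to move; the robot and the scene stay as the last step left them, time stands still between calls to the robot, and variables do not carry over. Pictures are saved under pics/ and viewed, about 8 in all and at most 12, crops included, and the job is handed in when it is done.

```bash
mkdir -p pics; cat > h.py <<'E'
import numpy as np, cv2
from scipy.spatial.transform import Rotation as R
from bench import monitor, imaging, order, spotter, ctrl
def cam(n,save=None):
    c=imaging.camera(n)
    if save: cv2.imwrite('pics/'+save,c['img'][:,:,::-1])
    return c
def Rm(c):
    o=np.array(c['orientation'])
    return o if o.shape==(3,3) else R.from_quat(np.r_[o[1:],o[0]]).as_matrix()
def w(c,p): return np.array(c['origin'])+Rm(c)@np.array(p)
def ray(c,u,v,z):
    f=240/np.tan(np.radians(c['vfov'])/2)
    d=Rm(c)@np.array([(u-c['cx'])/f,(v-c['cy'])/f,1]); o=np.array(c['origin'])
    return o+d*(z-o[2])/d[2]
def proj(c,p):
    f=240/np.tan(np.radians(c['vfov'])/2)
    q=Rm(c).T@(np.array(p)-np.array(c['origin'])); return np.array([c['cx']+f*q[0]/q[2],c['cy']+f*q[1]/q[2]])
E
python3 - <<'E'
from h import *
np.set_printoptions(precision=4,suppress=True)
for n in ['top','side']:
    c=cam(n,n+'1.png'); print(n,c['vfov'],c['cx'],c['cy'],c['origin'],c['orientation'])
    for t in ['station','lever_hinge','lever_shoulder','bar','bar_mouth','rest','slide_box','jar']:
        print(t,[(w(c,d['at']).round(4),round(d['confidence'],2)) for d in spotter.tip_of(n,t)[:2]])
o=monitor.get_obs(); print(o['time_s'],o['eef_pos'],o['eef_rot'],o['wrist_force'],ctrl.tcp_to_grasp)
E
```

```text
top 56.84227751784209 325.453879870296 239.461850568086 [ 0.5005 -0.0113  1.0475] [ 0.0313 -0.6986  0.7144 -0.025 ]
station [(array([ 0.6512, -0.0358,  0.0015]), 0.86)]
lever_hinge [(array([ 0.6513, -0.0287,  0.0703]), 0.86)]
lever_shoulder [(array([ 0.6242, -0.051 ,  0.0688]), 0.59)]
bar [(array([0.4733, 0.3021, 0.0269]), 0.89)]
bar_mouth [(array([0.5655, 0.3183, 0.0352]), 0.7), (array([ 0.47  , -0.3083,  0.0006]), 0.67)]
rest [(array([ 0.4728,  0.3048, -0.0016]), 0.62)]
slide_box [(array([ 0.4704, -0.3073,  0.0005]), 0.76), (array([0.4738, 0.3008, 0.0293]), 0.15)]
jar [(array([ 0.6467, -0.2749, -0.0009]), 0.67)]
side 49.73285163432711 315.9767593025306 237.42260984886127 [ 0.5224 -0.7522  0.6082] [-0.4526  0.8914 -0.0256  0.0003]
station [(array([ 0.6562, -0.0353, -0.0005]), 0.7)]
lever_hinge [(array([ 0.6521, -0.0355,  0.0729]), 0.71)]
lever_shoulder [(array([ 0.6253, -0.0497,  0.0723]), 0.96), (array([ 0.6525, -0.0336,  0.0013]), 0.17)]
bar [(array([0.4728, 0.3048, 0.0256]), 0.74)]
bar_mouth [(array([0.5726, 0.3183, 0.0384]), 0.59)]
rest [(array([0.4691, 0.3034, 0.0019]), 0.77), (array([ 0.6477, -0.2729,  0.0014]), 0.56)]
slide_box [(array([ 0.4731, -0.3051, -0.0022]), 0.58), (array([ 0.6509, -0.0345,  0.071 ]), 0.25)]
jar [(array([ 0.6459, -0.2712,  0.0008]), 0.88)]
0.9 [ 0.2057 -0.537   0.2313] [0.     0.9833 0.1819 0.    ] [ 0.8124 -0.1914  0.0784] 0.0187
```

View pics/top1.png

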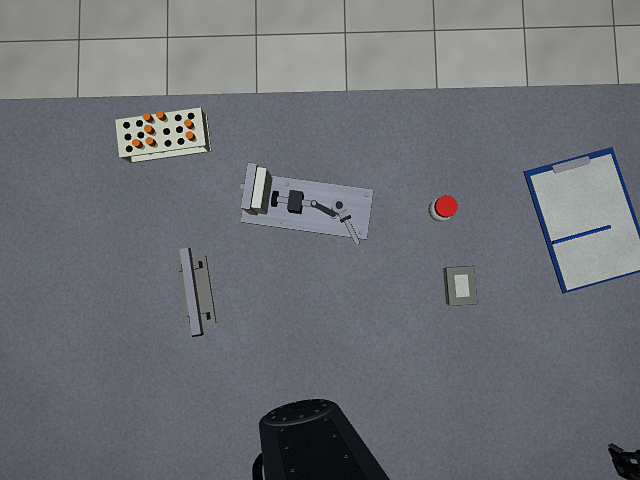

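```bash
python3 - <<'E'
import cv2
a=cv2.imread('pics/top1.png')
# crops found later
E
python3 -m pendant --help 2>&1 | head -5
```

```text
invalid input: not JSON, or not a number
```

The top view shows the bar on its rest at (190,292) with its mouth up (+x). The lever's hinge is at (338,206) and its stub tip at (357,242). The jar is at (445,208) and the slide box at (460,285), both on the far side. I'll move above the bar now.

```bash
python3 -m pendant '[[[50,30,0,0,85],[40,45,0,0,85],[30,54,0,-2,85],[20,58,0,-2,85],[15,60,0,-2,85],[15,60,0,-2,85],[15,60,0,-2,85],[15,60,0,-2,85]]]'; python3 -m pendant '[[[15,60,0,0,85],[15,60,0,0,85],[15,60,0,0,85],[12,60,0,0,85],[10,60,0,0,85],[5,60,0,0,85],[0,60,0,0,85],[0,53,0,0,85]]]'
python3 - <<'E'
from h import *
np.set_printoptions(precision=4,suppress=True)
c=cam('wrist','w1.png'); print(c['vfov'],c['cx'],c['cy'],c['origin'],c['orientation'])
for t in ['bar','bar_mouth','rest']:
    print(t,[(w(c,d['at']).round(4),round(d['confidence'],2)) for d in spotter.tip_of('wrist',t)[:2]])
o=monitor.get_obs(); print(o['time_s'],o['eef_pos'],o['eef_rot'],o['q'],o['wrist_force'])
a=cv2.imread('pics/top1.png'); s=cv2.imread('pics/side1.png')
p=[cv2.resize(a[190:260,290:390],None,fx=4,fy=4,interpolation=2)]
c2=cam('side'); q=proj(c2,[.62,-.05,.07]).astype(int); print(q)
p.append(cv2.resize(s[q[1]-35:q[1]+35,q[0]-50:q[0]+50],None,fx=4,fy=4,interpolation=2))
cv2.imwrite('pics/lev.png',np.hstack(p))
E
```

```text
time_s: 1.9
eef_pos: [0.406, -0.1082, 0.2317]
eef_rot: [0.0, 0.997, 0.077, 0.001]
wrist_force: [1.7, -0.9, 0.4]
opening: 0.996
time_s: 2.9
eef_pos: [0.4774, 0.3653, 0.2313]
eef_rot: [-0.0, 0.997, 0.078, 0.0]
wrist_force: [1.9, -0.4, 0.3]
opening: 0.993
60.30294096994488 317.5945528480266 245.79893510157865 [0.5562 0.3784 0.3734] [ 0.1211  0.7507 -0.6411 -0.1036]
bar [(array([0.466 , 0.3068, 0.0253]), 0.69)]
bar_mouth [(array([0.5698, 0.3207, 0.0381]), 0.97)]
rest [(array([ 0.4685,  0.304 , -0.001 ]), 0.78)]
3.1 [0.4771 0.3638 0.2308] [ 0.0003  0.9969  0.0792 -0.0003] [ 0.454   0.2367  1.5415 -0.0003  1.3642  1.8662] [-0.3162 -0.8851 -0.3993]
[361 246]
```

View pics/w1.png

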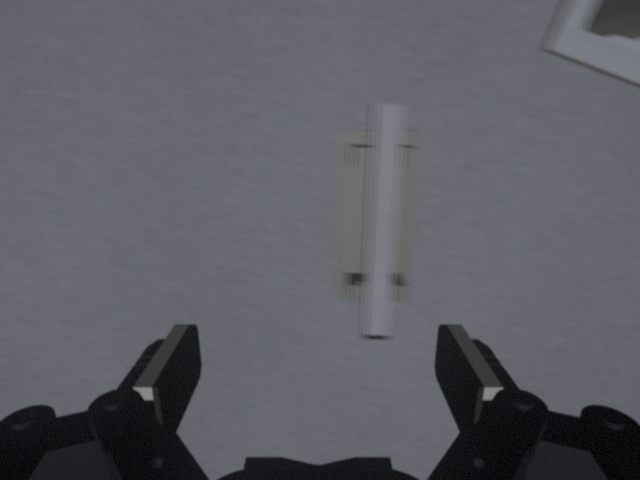

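View pics/lev.png

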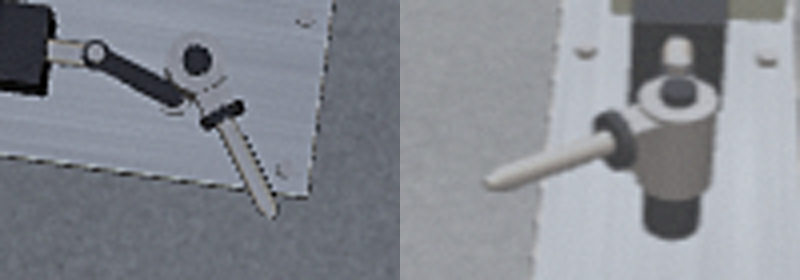

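```bash
python3 - <<'E'
from h import *
np.set_printoptions(precision=4,suppress=True)
c=cam('wrist','w2.png')
for t in ['bar','bar_mouth']:
    print(t,[(w(c,d['at']).round(4),round(d['confidence'],2)) for d in spotter.tip_of('wrist',t)[:2]])
# bar edges: bright top face
g=cv2.cvtColor(c['img'],cv2.COLOR_RGB2HSV); v=g[...,2].astype(int)
m=((v>120)).astype(np.uint8); m[:, :300]=0; m[:,450:]=0; m[330:]=0
n,l,st,ce=cv2.connectedComponentsWithStats(m); print(st[1:][st[1:,4]>300])
a=ray(c,390,104,.048);b=ray(c,376,337,.048);print(a,b,np.arctan2(*(a-b)[1::-1]),np.linalg.norm(a-b))
for n in ['top','side']:
    c=cam(n)
    px=dict(top=[(348,222),(358,243.2)],side=[(364,246.75),(333.5,256.75)])[n]
    a,b=[ray(c,*p,.07) for p in px]; d=(a-b)
    print(n,a,b,np.arctan2(d[1],d[0]),np.linalg.norm(d))
    print([ (t,[w(c,d['at']).round(4) for d in spotter.tip_of(n,t)[:1]]) for t in ('lever_hinge','lever_shoulder','station')])
c=cam('top'); # plate long edge in crop: (0,155)->(310,197)
a=ray(c,290,190+155/4,.012);b=ray(c,290+310/4,190+197/4,.012);d=a-b;print('plate y dir',np.arctan2(d[1],d[0])-np.pi/2)
print(monitor.get_obs()['eef_pos'])
E
```

```text
bar [(array([0.4643, 0.3087, 0.0237]), 0.67), (array([0.5675, 0.3208, 0.0367]), 0.65)]
bar_mouth [(array([0.5692, 0.3227, 0.0375]), 0.72)]
[[ 369  103   38  227 5420]]
[0.5678 0.3232 0.048 ] [0.3729 0.294  0.048 ] 0.1488959543178301 0.197132447940911
top [ 0.6162 -0.0542  0.07  ] [ 0.5686 -0.0751  0.07  ] 0.4125835113366229 0.05196513910583637
[('lever_hinge', [array([ 0.6529, -0.035 ,  0.0724])]), ('lever_shoulder', [array([ 0.6244, -0.0514,  0.0706])]), ('station', [array([ 0.6528, -0.035 , -0.0019])])]
side [ 0.6249 -0.05    0.07  ] [ 0.5708 -0.0736  0.07  ] 0.4116990808049827 0.058999016491354334
[('lever_hinge', [array([ 0.6521, -0.0356,  0.0726])]), ('lever_shoulder', [array([ 0.6223, -0.0512,  0.0727])]), ('station', [array([ 0.652 , -0.0354, -0.0014])])]
plate y dir -0.15816284809481163
[0.4778 0.3629 0.2314]
```

View pics/w2.png

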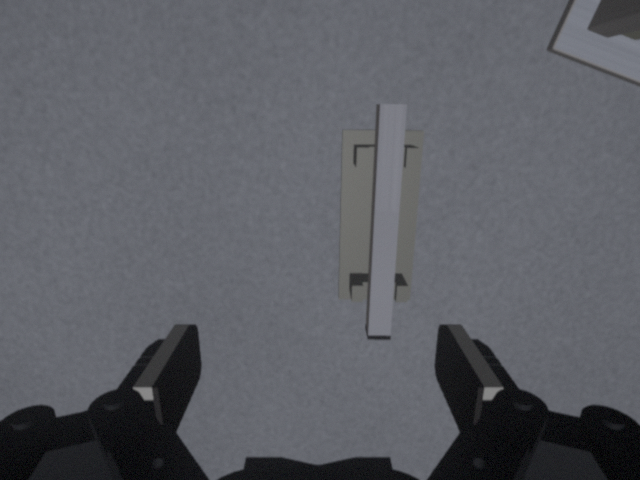

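```bash
python3 -m pendant '[[[-4,-30,0,-0.5,85],[-3,-27,-20,0,85],[0,0,-50,0,85],[0,0,-50,0,85],[0,0,-40,0,85],[0,0,-30,0,85],[0,0,-15,0,85],[0,0,-7,0,85]]]'; python3 -m pendant '[[[0,0,0,0,85],[0,0,0,0,85]]]'; python3 - <<'E'
from h import *
c=cam('wrist','w3.png');o=monitor.get_obs();print(o['eef_pos'],o['eef_rot'],o['wrist_force'],o['torque'])
E
```

```text
time_s: 4.75
eef_pos: [0.4707, 0.3061, 0.0189]
eef_rot: [0.0, 0.997, 0.074, -0.0]
wrist_force: [-0.5, 0.3, -0.0]
opening: 0.994
time_s: 5.0
eef_pos: [0.4716, 0.3064, 0.0205]
eef_rot: [-0.0, 0.997, 0.074, 0.001]
wrist_force: [-0.0, -0.5, 0.6]
opening: 0.992
[0.47162567 0.30643341 0.02052638] [-3.42223556e-04  9.97275952e-01  7.37524396e-02  1.06632359e-03] [-0.26545313 -0.27288036  0.25959386] [ 0.01134883 -0.04093819 -0.04456713]
```

View pics/w3.png

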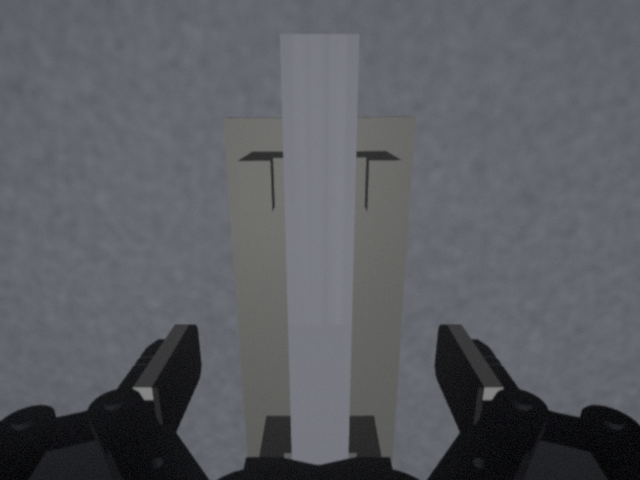

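The bar runs straight up the image at columns 285 to 355, midway between the fingers (200 and 437). I'll grip and lift.

```bash
python3 -m pendant '[[[0,0,0,0,0],[0,0,0,0,0],[0,0,0,0,0],[0,0,0,0,0],[0,0,0,0,0],[0,0,0,0,0],[0,0,0,0,0],[0,0,0,0,0]]]'; python3 -m pendant '[[[0,0,5,0,0],[0,0,15,0,0],[0,0,40,0,0],[0,0,50,0,0],[0,0,20,0,0],[0,0,0,0,0],[0,0,0,0,0],[0,0,0,0,0]]]'; python3 - <<'E'
from h import *
np.set_printoptions(precision=4,suppress=True)
c=cam('wrist','w4.png');o=monitor.get_obs();print(o['eef_pos'],o['eef_rot'],o['wrist_force'],o['torque'])
print(w(c,[0,0,0]))
for n in ['wrist','top','side']:
    c=cam(n); f=R.from_quat(np.r_[o['eef_rot'][1:],o['eef_rot'][0]])
    for d in spotter.tip_of(n,'bar_mouth')[:1]: p=w(c,d['at']); print(n,p,'in tool',f.inv().apply(p-o['eef_pos']))
    print([ (t,[w(c,d['at']).round(4) for d in spotter.tip_of(n,t)[:1]]) for t in ('bar',)])
E
```

```text
time_s: 6.05
eef_pos: [0.4709, 0.3061, 0.0195]
eef_rot: [-0.0, 0.997, 0.074, 0.0]
wrist_force: [0.2, -1.2, 4.0]
opening: 0.228
time_s: 7.05
eef_pos: [0.4696, 0.3056, 0.1476]
eef_rot: [0.0, 0.997, 0.074, -0.002]
wrist_force: [0.1, 0.5, -3.1]
opening: 0.22
[0.4697 0.3057 0.1477] [ 0.0004  0.9973  0.0737 -0.0014] [-0.4214  0.0799 -3.444 ] [0.0035 0.0112 0.0384]
[0.5489 0.3181 0.2893]
wrist [0.565  0.3227 0.1667] in tool [ 0.0967 -0.0028 -0.0193]
[('bar', [array([0.4643, 0.3093, 0.1544])])]
top [0.5644 0.3212 0.1635] in tool [ 0.0958 -0.0014 -0.016 ]
[('bar', [array([0.4714, 0.2971, 0.1548])])]
side [0.571  0.3176 0.1687] in tool [ 0.1018  0.0031 -0.0213]
[('bar', [array([0.4731, 0.3088, 0.1555])])]
```

View pics/w4.png

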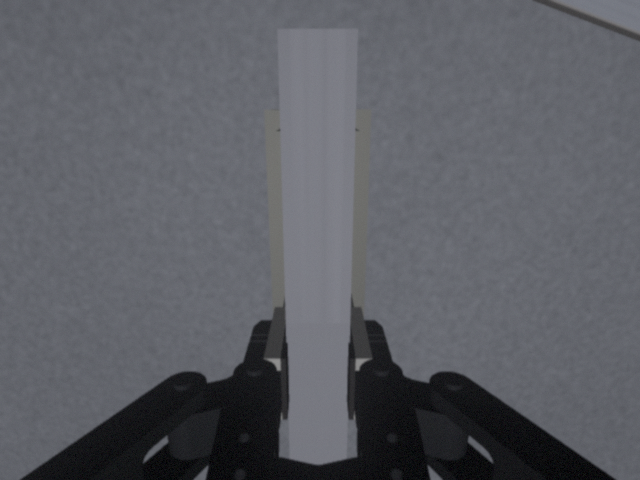

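The bar sits level and centred in the jaws, at columns 280 to 358. I'll carry it to the lever.

```bash
python3 -m pendant '[[[-3,-30,0,2,0],[-3,-58,0,2,0],[-3,-60,0,2,0],[-3,-60,0,2,0],[-3,-60,0,2,0],[-3,-60,0,2,0],[-2,-60,0,2,0],[0,-46,0,2,0]]]'; python3 -m pendant '[[[0,0,-40,0,0],[0,0,-35,0,0],[0,0,-15,0,0],[0,0,-6,0,0],[0,0,0,0,0],[0,0,0,0,0],[0,0,0,0,0]]]'; python3 - <<'E'
from h import *
np.set_printoptions(precision=4,suppress=True)
o=monitor.get_obs();print(o['eef_pos'],o['eef_rot'],o['wrist_force'],o['torque'])
p=[]
for n in ['top','side']:
    c=cam(n,n+'5.png'); f=R.from_quat(np.r_[o['eef_rot'][1:],o['eef_rot'][0]])
    for t in ['bar_mouth','lever_hinge','lever_shoulder']:
      print(n,t,[(w(c,d['at']),d['confidence']) for d in spotter.tip_of(n,t)[:1]])
    q=proj(c,[.57,-.075,.07]).astype(int)-[50,50]; print(q)
    p.append(cv2.resize(c['img'][q[1]:q[1]+100,q[0]:q[0]+100,::-1],None,fx=4,fy=4,interpolation=2))
cv2.imwrite('pics/l5.png',np.hstack(p))
E
```

```text
time_s: 8.55
eef_pos: [0.4505, -0.1305, 0.1498]
eef_rot: [0.001, 0.977, 0.212, 0.0]
wrist_force: [0.4, 1.3, -1.4]
opening: 0.221
time_s: 9.43
eef_pos: [0.4514, -0.1282, 0.0542]
eef_rot: [0.001, 0.977, 0.212, 0.001]
wrist_force: [0.8, 0.5, -3.1]
opening: 0.224
[ 0.4514 -0.1282  0.0542] [0.0006 0.9773 0.212  0.0007] [ 0.8096  0.5271 -3.0544] [-0.0119  0.0506  0.0039]
top bar_mouth [(array([ 0.5408, -0.0896,  0.0699]), 0.59)]
top lever_hinge [(array([ 0.6553, -0.0334,  0.0705]), 0.85)]
top lever_shoulder [(array([ 0.6207, -0.0486,  0.0708]), 0.58)]
[307 192]
side bar_mouth [(array([ 0.5419, -0.0899,  0.0723]), 0.94)]
side lever_hinge [(array([ 0.6521, -0.036 ,  0.0709]), 0.59)]
side lever_shoulder [(array([ 0.6249, -0.0501,  0.0722]), 0.87)]
[283 207]
```

View pics/l5.png

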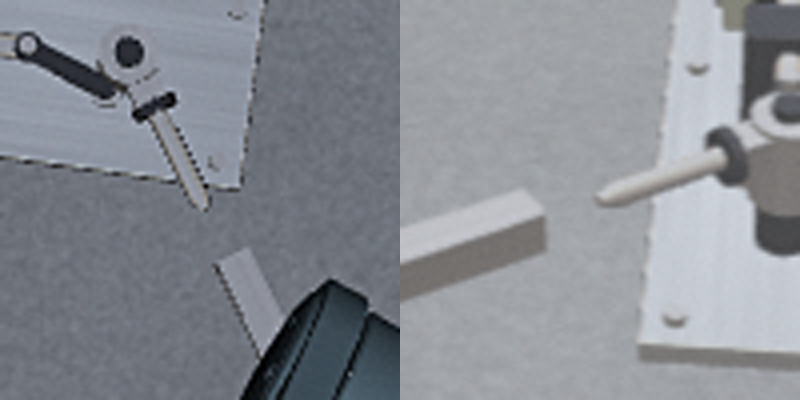

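```bash
python3 - <<'E'
from h import *
np.set_printoptions(precision=4,suppress=True)
f=lambda c,q,x,y,z,ox=0: ray(c,q[0]+(x-ox)/4,q[1]+y/4,z)
o=monitor.get_obs(); h=2*np.arctan2(o['eef_rot'][2],o['eef_rot'][1]); print('tool heading',h,o['eef_pos'])
for n,q,ox,m,t,b in [('top',(307,192),0,(232,256.5),(203,207),(160,117)),('side',(283,207),400,(536,201),(601,199),(722,157))]:
    c=cam(n); M=f(c,q,*m,o['eef_pos'][2]+.029,ox);T=f(c,q,*t,.07,ox);B=f(c,q,*b,.07,ox); d=B-T
    a=np.arctan2(d[1],d[0]); u=np.array([np.cos(h),np.sin(h)]);v=np.array([-u[1],u[0]])
    print(n,M,T,B,'lever heading',a,'tip ahead',(T-M)[:2]@u,'tip left',(T-M)[:2]@v,'base left',(B-M)[:2]@v)
E
```

```text
tool heading 0.4268547190551083 [ 0.4507 -0.128   0.0533]
top [ 0.5392 -0.0887  0.0823] [ 0.5674 -0.0745  0.07  ] [ 0.6179 -0.0521  0.07  ] lever heading 0.41763406392271263 tip ahead 0.03152409793217225 tip left 0.0012698196423492343 base left 0.0007600614689044114
side [ 0.5428 -0.0885  0.0823] [ 0.5704 -0.0736  0.07  ] [ 0.6242 -0.0486  0.07  ] lever heading 0.43573791595307554 tip ahead 0.03133224685204449 tip left 0.0020635962044686586 base left 0.002590806735809329
```

```bash
python3 -m pendant '[[[-0.6,1.4,-2,0,0],[10,4.6,0,0,0],[10,4.6,0,0,0],[7.3,3.3,0,0,0],[3.6,1.7,0,0,0],[3.6,1.7,0,0,0],[0,0,0,0,0],[0,0,0,0,0]]]'; python3 - <<'E'
from h import *
o=monitor.get_obs();print(o['torque'],o['wrist_force'])
E
```

```text
time_s: 10.92
eef_pos: [0.4844, -0.1107, 0.0512]
eef_rot: [-0.0, 0.977, 0.212, -0.0]
wrist_force: [0.2, 0.1, -3.6]
opening: 0.222
[ 0.06250487 -0.03030012 -0.03425392] [ 0.15203593  0.11421689 -3.60699279]
```

```bash
python3 -m pendant '[[[3.6,1.7,0,0,0],[3.6,1.7,0,0,0],[3.6,1.6,0,0,0],[2.7,1.2,0,0,0],[0,0,0,0,0],[0,0,0,0,0]]]'; python3 - <<'E'
from h import *
o=monitor.get_obs();print(o['torque'],o['wrist_force'],o['q'])
E
```

```text
time_s: 11.68
eef_pos: [0.498, -0.1044, 0.0512]
eef_rot: [-0.0, 0.977, 0.212, -0.0]
wrist_force: [0.2, 0.1, -2.4]
opening: 0.22
[-0.00942534  0.0099872   0.00662203] [ 0.21987683  0.1423426  -2.39316242] [-4.40314236e-01  2.81552728e-01  1.89762235e+00 -4.16736064e-05
  9.62593359e-01  7.03559707e-01]
```

```bash
python3 -m pendant '[[[1.4,0.6,0,0,0],[1.3,0.6,0,0,0],[0.9,0.4,0,0,0],[0,0,0,0,0]]]'
```

```text
time_s: 12.18
eef_pos: [0.5018, -0.1028, 0.0513]
eef_rot: [0.0, 0.977, 0.212, 0.0]
wrist_force: [-0.4, 0.6, -3.2]
opening: 0.225
```

```bash
python3 -m pendant '[[[0.9,0.4,0,0,0],[0.9,0.4,0,0,0],[0.9,0.4,0,0,0],[0,0,0,0,0]]]'
```

```text
time_s: 12.68
eef_pos: [0.5045, -0.1016, 0.0513]
eef_rot: [-0.0, 0.977, 0.212, 0.0]
wrist_force: [-0.1, -1.0, -3.6]
opening: 0.227
```

```bash
python3 -m pendant '[[[0.9,0.4,0,0,0],[0.9,0.4,0,0,0],[0.9,0.4,0,0,0],[0,0,0,0,0]]]'
```

```text
time_s: 13.18
eef_pos: [0.5072, -0.1004, 0.0513]
eef_rot: [-0.0, 0.977, 0.212, 0.0]
wrist_force: [0.3, 0.7, -3.1]
opening: 0.22
```

```bash
python3 -m pendant '[[[0.9,0.4,0,0,0],[0.9,0.4,0,0,0],[0.9,0.4,0,0,0],[0,0,0,0,0]]]'
```

```text
time_s: 13.68
eef_pos: [0.5099, -0.0993, 0.0513]
eef_rot: [0.0, 0.977, 0.212, 0.0]
wrist_force: [0.3, 0.8, -2.2]
opening: 0.222
```

```bash
python3 -m pendant '[[[0.9,0.4,0,0,0],[0.9,0.4,0,0,0],[0.9,0.4,0,0,0],[0,0,0,0,0]]]'
```

```text
time_s: 14.18
eef_pos: [0.5126, -0.098, 0.0513]
eef_rot: [0.0, 0.977, 0.212, 0.0]
wrist_force: [0.7, 0.6, -2.9]
opening: 0.226
```

```bash
python3 -m pendant '[[[0.9,0.4,0,0,0],[0.9,0.4,0,0,0],[0.9,0.4,0,0,0],[0,0,0,0,0]]]'
```

```text
time_s: 14.68
eef_pos: [0.5153, -0.0968, 0.0513]
eef_rot: [0.0, 0.977, 0.212, 0.0]
wrist_force: [-0.5, 0.7, -3.4]
opening: 0.227
```

```bash
python3 -m pendant '[[[0.9,0.4,0,0,0],[0.9,0.4,0,0,0],[0.9,0.4,0,0,0],[0,0,0,0,0]]]'
```

```text
time_s: 15.18
eef_pos: [0.518, -0.0956, 0.0513]
eef_rot: [0.0, 0.977, 0.212, 0.0]
wrist_force: [0.0, 0.2, -2.9]
opening: 0.22
```

```bash
python3 -m pendant '[[[0.9,0.4,0,0,0],[0.9,0.4,0,0,0],[0.9,0.4,0,0,0],[0,0,0,0,0]]]'
```

```text
time_s: 15.68
eef_pos: [0.52, -0.0946, 0.0511]
eef_rot: [-0.0, 0.977, 0.212, -0.001]
wrist_force: [-3.2, -2.5, -1.5]
opening: 0.224
```

```bash
python3 -m pendant '[[[0.7,0.3,0,0,0],[0.7,0.3,0,0,0],[0,0,0,0,0],[0,0,0,0,0]]]';python3 - <<'E'
from h import *
o=monitor.get_obs();print(o['torque'],o['wrist_force'],o['eef_pos'])
E
```

```text
time_s: 16.18
eef_pos: [0.5209, -0.0941, 0.0509]
eef_rot: [-0.0, 0.977, 0.212, -0.001]
wrist_force: [-6.5, -3.2, -1.9]
opening: 0.222
[-0.51532853  0.89954054 -0.03407604] [-6.47984208 -3.16612451 -1.94750499] [ 0.52089471 -0.0941015   0.05093863]
```

```bash
python3 -m pendant '[[[0.5,0.2,0,0,0],[0.5,0.2,0,0,0],[0,0,0,0,0],[0,0,0,0,0]]]';python3 - <<'E'
from h import *
o=monitor.get_obs();print(o['torque'],o['wrist_force'],o['eef_pos'])
E
```

```text
time_s: 16.68
eef_pos: [0.5214, -0.0938, 0.0508]
eef_rot: [-0.0, 0.977, 0.212, -0.002]
wrist_force: [-7.6, -4.5, 0.0]
opening: 0.222
[-0.70405696  1.14284441 -0.02061206] [-7.55624774 -4.49210632  0.02148436] [ 0.52144269 -0.09378056  0.05080895]
```

```bash
python3 -m pendant '[[[0.5,0.2,0,0,0],[0,0,0,0,0],[0,0,0,0,0]]]';python3 - <<'E'
from h import *
c=cam('top')
F=[monitor.get_obs()['wrist_force']]
for i in range(3): cam('side'); F.append(monitor.get_obs()['wrist_force'])
o=monitor.get_obs();print(np.array(F),o['eef_pos'])
for n in ['top','side']:
    c=cam(n)
    for t in ['lever_hinge','bar_mouth']:
      print(n,t,[(w(c,d['at']),d['confidence']) for d in spotter.tip_of(n,t)[:1]])
E
```

```text
time_s: 17.05
eef_pos: [0.5217, -0.0936, 0.0508]
eef_rot: [-0.0, 0.977, 0.212, -0.002]
wrist_force: [-9.2, -4.6, -0.2]
opening: 0.226
[[-8.42101476 -4.76348007  0.63192106]
 [-8.62708278 -4.79044453 -0.45373974]
 [-8.98933163 -4.47872405 -0.06499105]
 [-8.99354684 -4.7172969  -0.15870825]] [ 0.52171175 -0.09362259  0.05075354]
top lever_hinge [(array([ 4.70572044e-01, -3.05822497e-01, -4.17057696e-04]), 0.27)]
top bar_mouth [(array([ 0.60636494, -0.05510678,  0.06731402]), 0.83)]
side lever_hinge [(array([ 0.65222983, -0.03622906,  0.07346928]), 0.97)]
side bar_mouth [(array([ 0.61266752, -0.05746526,  0.0719902 ]), 0.84)]
```

```bash
cat > arc.py <<'E'
import numpy as np,sys
from h import *
# status: heading, radial force, tangential force, radius; next arc rows
H=np.array([.6524,-.0345]); o=monitor.get_obs(); p=np.array(o['eef_pos'][:2]); h=2*np.arctan2(o['eef_rot'][2],o['eef_rot'][1])
u=np.array([np.cos(h),np.sin(h)]);t=np.array([-u[1],u[0]]); F=np.array(o['wrist_force'][:2])
d=H-p; print('heading deg %.2f  theta %.3f  geom heading %.2f  r %.4f  axial %.1f  lat(left) %.1f  Tz %.2f Tz@hinge %.2f'%(np.degrees(h),.427-h,np.degrees(np.arctan2(d[1],d[0])),np.hypot(*d),F@u,F@t,o['torque'][2],o['torque'][2]-(d[0]*F[1]-d[1]*F[0])), 'z',o['eef_pos'][2])
g=np.arctan2(d[1],d[0]) if len(sys.argv)<4 else np.radians(float(sys.argv[3])); r=float(sys.argv[2]) if len(sys.argv)>2 else np.hypot(*d); s=np.radians(float(sys.argv[1]))
for i in range(8):
    a,b=g-i*s,g-(i+1)*s; print((1000*r*np.array([np.cos(a)-np.cos(b),np.sin(a)-np.sin(b)])).round(1),end=' ')
print()
E
python3 arc.py 5 .1435 24.5
```

```text
heading deg 24.47  theta -0.000  geom heading 24.35  r 0.1434  axial -10.2  lat(left) -1.1  Tz -0.06 Tz@hinge 0.10 z 0.050770719536528286
[-4.7 11.6] [-3.7 12. ] [-2.6 12.2] [-1.5 12.4] [-0.4 12.5] [ 0.7 12.5] [ 1.7 12.4] [ 2.8 12.2]
```

```bash
python3 -m pendant '[[[-2.4,5.7,0,-2.5,0],[-2.2,5.7,0,-2.5,0],[-1.9,5.9,0,-2.5,0],[-1.7,5.9,0,-2.5,0],[0,0,0,0,0]]]'; python3 arc.py 5 .1415 14.5
```

```text
time_s: 18.18
eef_pos: [0.5137, -0.0707, 0.0508]
eef_rot: [0.0, 0.992, 0.126, -0.002]
wrist_force: [-8.0, -8.5, -2.0]
opening: 0.219
heading deg 14.42  theta 0.175  geom heading 14.63  r 0.1434  axial -9.8  lat(left) -6.2  Tz -0.37 Tz@hinge 0.51 z 0.05081453607785001
[-2.6 12.1] [-1.5 12.3] [-0.4 12.3] [ 0.6 12.3] [ 1.7 12.2] [ 2.8 12. ] [ 3.8 11.7] [ 4.8 11.4]
```

```bash
python3 -m pendant '[[[-2.6,12.1,0,-5,0],[-1.5,12.3,0,-5,0],[-0.4,12.3,0,-5,0],[0.6,12.3,0,-5,0],[0,0,0,0,0]]]'; python3 arc.py 5 .1415 -5.5
```

```text
time_s: 18.8
eef_pos: [0.5093, -0.0218, 0.0507]
eef_rot: [0.001, 0.999, -0.049, -0.002]
wrist_force: [-9.7, -9.7, -1.0]
opening: 0.228
heading deg -5.62  theta 0.525  geom heading -5.06  r 0.1436  axial -8.7  lat(left) -10.6  Tz -0.69 Tz@hinge 0.82 z 0.05066519462659608
[ 1.7 12.2] [ 2.8 12. ] [ 3.8 11.7] [ 4.8 11.4] [ 5.8 10.9] [ 6.7 10.4] [7.6 9.7] [8.4 9. ]
```

```bash
python3 -m pendant '[[[1.9,12.2,0,-5,0],[3.0,12,0,-5,0],[3.9,11.7,0,-5,0],[4.9,11.4,0,-5,0],[0,0,0,0,0]]]'; python3 arc.py 5 .1415 -25.5
```

```text
time_s: 19.42
eef_pos: [0.522, 0.0272, 0.0503]
eef_rot: [0.0, 0.975, -0.222, -0.004]
wrist_force: [-12.0, -1.9, 2.5]
opening: 0.223
heading deg -25.60  theta 0.874  geom heading -25.32  r 0.1443  axial -10.0  lat(left) -6.9  Tz -0.45 Tz@hinge 0.54 z 0.05026863859007365
[ 5.8 10.9] [ 6.7 10.4] [7.6 9.7] [8.4 9. ] [9.2 8.3] [9.9 7.4] [10.5  6.5] [11.   5.6]
```

```bash
python3 -m pendant '[[[5.7,10.9,0,-5,0],[6.6,10.4,0,-5,0],[7.5,9.7,0,-5,0],[0,0,0,0,0]]]'; python3 arc.py 2.5 .1415 -40.5
```

```text
time_s: 19.92
eef_pos: [0.5429, 0.0602, 0.0505]
eef_rot: [-0.001, 0.938, -0.347, -0.003]
wrist_force: [-6.1, 8.1, 0.2]
opening: 0.222
heading deg -40.55  theta 1.135  geom heading -40.84  r 0.1448  axial -9.9  lat(left) 2.2  Tz 0.06 Tz@hinge -0.25 z 0.05045645253447033
[4.1 4.6] [4.3 4.4] [4.5 4.2] [4.7 4. ] [4.8 3.8] [5.  3.6] [5.2 3.4] [5.3 3.2]
```

```bash
python3 -m pendant '[[[4.1,4.6,0,-2.5,0],[4.3,4.4,0,-2.5,0],[4.5,4.2,0,-2.5,0],[0,0,0,0,0]]]'; python3 arc.py 1 .1415 -48
```

```text
time_s: 20.42
eef_pos: [0.5565, 0.074, 0.0507]
eef_rot: [-0.002, 0.913, -0.407, -0.002]
wrist_force: [-4.2, 11.4, -2.8]
opening: 0.222
heading deg -48.02  theta 1.265  geom heading -48.54  r 0.1448  axial -11.2  lat(left) 4.5  Tz 0.20 Tz@hinge -0.44 z 0.05069635151966785
[1.8 1.6] [1.9 1.6] [1.9 1.6] [1.9 1.5] [2.  1.5] [2.  1.5] [2.  1.4] [2.  1.4]
```

```bash
python3 -m pendant '[[[1.6,1.8,0,-1,0],[1.8,1.7,0,-1,0],[0,0,0,0,0],[0,0,0,0,0]]]'; python3 arc.py 1 .1415 -50
```

```text
time_s: 20.92
eef_pos: [0.5602, 0.0774, 0.0508]
eef_rot: [-0.002, 0.906, -0.423, -0.002]
wrist_force: [-2.8, 12.3, -2.1]
opening: 0.225
heading deg -49.99  theta 1.300  geom heading -50.52  r 0.1450  axial -11.2  lat(left) 5.8  Tz 0.34 Tz@hinge -0.49 z 0.05077059212681105
[1.9 1.6] [1.9 1.5] [2.  1.5] [2.  1.5] [2.  1.4] [2.  1.4] [2.1 1.4] [2.1 1.3]
```

```bash
python3 -m pendant '[[[1.8,1.7,0,-1,0],[1.8,1.6,0,-1,0],[0,0,0,0,0],[0,0,0,0,0]]]'; python3 arc.py 1 .1415 -52
```

```text
time_s: 21.42
eef_pos: [0.5627, 0.0798, 0.0504]
eef_rot: [-0.001, 0.899, -0.439, -0.003]
wrist_force: [-6.5, 7.5, -0.5]
opening: 0.223
heading deg -52.03  theta 1.335  geom heading -51.86  r 0.1453  axial -9.9  lat(left) -0.5  Tz -0.02 Tz@hinge 0.04 z 0.050435378852993866
[2.  1.5] [2.  1.5] [2.  1.4] [2.  1.4] [2.1 1.4] [2.1 1.3] [2.1 1.3] [2.1 1.3]
```

```bash
python3 -m pendant '[[[-2.5,0,0,0.5,0],[-2.5,1,0,0.5,0],[-2.5,3.1,0,0,0],[-2.5,3.1,0,0,0],[0,0,0,0,0]]]'; python3 arc.py 1
```

```text
time_s: 22.05
eef_pos: [0.5549, 0.0846, 0.0514]
eef_rot: [-0.0, 0.902, -0.431, 0.0]
wrist_force: [0.7, -0.2, -2.9]
opening: 0.222
heading deg -51.04  theta 1.318  geom heading -50.70  r 0.1539  axial 0.6  lat(left) 0.4  Tz -0.02 Tz@hinge -0.07 z 0.05144827697824104
[2.1 1.7] [2.1 1.6] [2.2 1.6] [2.2 1.6] [2.2 1.5] [2.2 1.5] [2.3 1.5] [2.3 1.4]
```

Free of side force, so I'll draw the bar off along the lever.

```bash
python3 -m pendant '[[[-3.8,4.6,0,0,0],[-6.4,7.7,0,0,0],[-6.4,7.7,0,0,0],[-6.4,7.7,0,0,0],[-6.4,7.7,0,0,0],[-6.4,7.7,0,0,0],[-6.4,7.7,0,0,0],[-3,3.6,0,0,0]]]'; python3 arc.py 1 | head -1;  python3 - <<'E'
from h import *
np.set_printoptions(precision=4,suppress=True)
o=monitor.get_obs(); p=[]
for n in ['top','side']:
    c=cam(n)
    for t in ['lever_hinge','lever_shoulder','bar_mouth','rest']:
      print(n,t,[(w(c,d['at']),d['confidence']) for d in spotter.tip_of(n,t)[:1]])
    q=proj(c,[.6,.0,.07]).astype(int)-[50,50]; print(q)
    p.append(cv2.resize(c['img'][q[1]:q[1]+100,q[0]:q[0]+100,::-1],None,fx=4,fy=4,interpolation=2))
cv2.imwrite('pics/l6.png',np.hstack(p))
E
```

```text
time_s: 23.05
eef_pos: [0.5091, 0.1394, 0.0513]
eef_rot: [0.0, 0.903, -0.431, -0.0]
wrist_force: [-1.0, 0.3, -4.0]
opening: 0.221
heading deg -51.01  theta 1.317  geom heading -50.50  r 0.2254  axial -0.9  lat(left) -0.5  Tz 0.04 Tz@hinge 0.16 z 0.05125707386085837
top lever_hinge [(array([ 0.6547, -0.0344,  0.0722]), 0.76)]
top lever_shoulder [(array([ 0.6325, -0.0075,  0.0692]), 0.58)]
top bar_mouth [(array([0.5671, 0.0637, 0.0683]), 0.52)]
top rest []
[273 179]
side lever_hinge [(array([ 0.6494, -0.0358,  0.0732]), 0.72)]
side lever_shoulder [(array([0.4716, 0.3031, 0.0006]), 0.68)]
side bar_mouth [(array([0.5744, 0.0572, 0.0718]), 0.97)]
side rest [(array([ 0.4709,  0.3032, -0.001 ]), 0.66)]
[296 180]
```

View pics/l6.png

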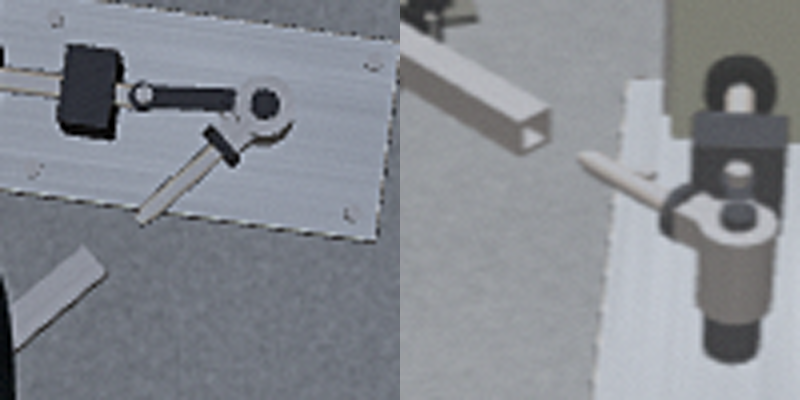

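The lever now lies swung to the other side and closed: hub at (265,103), stub tip at (140,220) in the crop, about -50° heading. The bar is clear of it, with its mouth at (95,260). I'll return it to the rest.

```bash
python3 -m pendant '[[[-8,10,30,0,0],[-5,20,40,8,0],[-5,25,27,8.5,0],[-5,25,0,8.5,0],[-5,25,0,8.5,0],[-5,25,0,8.5,0],[-5,25,0,8.5,0],[0,11.6,0,9,0]]]'; python3 -m pendant '[[[0,0,0,0,0],[0,0,0,0,0]]]';python3 arc.py 1 | head -1;  python3 - <<'E'
from h import *
np.set_printoptions(precision=4,suppress=True)
o=monitor.get_obs(); f=R.from_quat(np.r_[o['eef_rot'][1:],o['eef_rot'][0]]); print(f.as_matrix())
c=cam('wrist','w7.png')
print(o['eef_pos'])
for t in ('bar_mouth','bar','rest'): print(t,[(w(c,d['at']),f.inv().apply(w(c,d['at'])-o['eef_pos'])) for d in spotter.tip_of('wrist',t)[:1]])
E
```

```text
time_s: 24.55
eef_pos: [0.471, 0.3066, 0.1482]
eef_rot: [-0.0, 0.997, 0.077, -0.0]
wrist_force: [-0.7, -1.6, -3.3]
opening: 0.222
time_s: 24.8
eef_pos: [0.4716, 0.3049, 0.1481]
eef_rot: [0.0, 0.997, 0.072, -0.0]
wrist_force: [0.5, 0.2, -2.7]
opening: 0.221
heading deg 8.27  theta 0.283  geom heading -61.95  r 0.3846  axial 0.6  lat(left) 0.1  Tz 0.02 Tz@hinge -0.19 z 0.14812581013462506
[[ 0.9896  0.1439 -0.0003]
 [ 0.1439 -0.9896 -0.0004]
 [-0.0003  0.0004 -1.    ]]
[0.4716 0.3049 0.1481]
bar_mouth [(array([0.5692, 0.3187, 0.1666]), array([ 0.0986,  0.0004, -0.0185]))]
bar [(array([0.4638, 0.3076, 0.1535]), array([-0.0073, -0.0038, -0.0054]))]
rest []
```

View pics/w7.png

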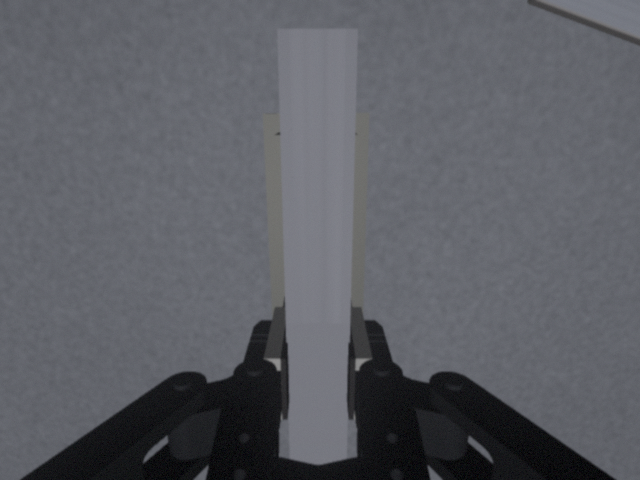

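The view matches the one after pick-up, so the bar hasn't slipped and sits over the rest. I'll lower it.

```bash
python3 -m pendant '[[[-0.5,1,-30,0.2,0],[0,0,-40,0,0],[0,0,-30,0,0],[0,0,-15,0,0],[0,0,-8,0,0],[0,0,-2,0,0],[0,0,0,0,0],[0,0,0,0,0]]]'
```

```text
time_s: 26.0
eef_pos: [0.4718, 0.3068, 0.0243]
eef_rot: [-0.0, 0.997, 0.076, 0.001]
wrist_force: [-0.7, -0.1, -3.6]
opening: 0.229
```

```bash
python3 -m pendant '[[[-0.5,-0.5,-2,0,0],[0,0,-1.5,0,0],[0,0,-0.7,0,0],[0,0,0,0,0],[0,0,0,0,0]]]'
```

```text
time_s: 26.62
eef_pos: [0.4705, 0.3059, 0.0195]
eef_rot: [0.0, 0.997, 0.076, -0.0]
wrist_force: [-3.5, -2.0, 5.8]
opening: 0.223
```

```bash
python3 -m pendant '[[[0,0,0.7,0,0],[0,0,0,0,30],[0,0,0,0,40],[0,0,0,0,60],[0,0,0,0,85],[0,0,0,0,85],[0,0,0,0,85],[0,0,0,0,85]]]'; python3 -m pendant '[[[0,0,5,0,85],[0,0,15,0,85],[0,0,40,0,85],[0,0,50,0,85],[0,0,40,0,85],[0,-30,20,0,85],[0,-40,0,0,85],[0,0,0,0,85]]]';  python3 - <<'E'
from h import *
np.set_printoptions(precision=4,suppress=True)
cam('top');p=[]
for n in ['side','top']:
    c=cam(n,n+'8.png')
    for t in ('bar_mouth','bar','rest','jar','slide_box','lever_shoulder','lever_hinge'): print(n,t,[(w(c,d['at']),d['confidence']) for d in spotter.tip_of(n,t)[:1]])
    q=proj(c,[.47,.305,.03]).astype(int)-[60,60]; q=np.maximum(q,0)
    p.append(cv2.resize(c['img'][q[1]:q[1]+120,q[0]:q[0]+120,::-1],(400,400),interpolation=2))
cv2.imwrite('pics/l8.png',np.hstack(p)); print(monitor.get_obs()['eef_pos'])
E
```

```text
time_s: 27.62
eef_pos: [0.4706, 0.3059, 0.0198]
eef_rot: [-0.0, 0.997, 0.075, 0.0]
wrist_force: [-0.9, 0.1, 0.1]
opening: 0.996
time_s: 28.62
eef_pos: [0.471, 0.2343, 0.1913]
eef_rot: [0.0, 0.997, 0.074, 0.001]
wrist_force: [0.8, 0.3, 0.2]
opening: 0.995
side bar_mouth []
side bar [(array([0.4721, 0.3091, 0.0257]), 0.78)]
side rest [(array([ 0.469 ,  0.3034, -0.001 ]), 0.61)]
side jar [(array([ 0.6489, -0.274 , -0.    ]), 0.98)]
side slide_box [(array([ 0.4713, -0.3056, -0.0025]), 0.71)]
side lever_shoulder [(array([ 0.6319, -0.008 ,  0.068 ]), 0.82)]
side lever_hinge [(array([ 0.6524, -0.0347,  0.0725]), 0.68)]
top bar_mouth [(array([0.5641, 0.3186, 0.0342]), 0.79)]
top bar []
top rest [(array([ 0.4706,  0.303 , -0.0011]), 0.69)]
top jar [(array([ 0.644 , -0.2726,  0.0025]), 0.7)]
top slide_box [(array([ 0.4695, -0.3065,  0.0013]), 0.89)]
top lever_shoulder [(array([ 0.6315, -0.0104,  0.0709]), 0.85)]
top lever_hinge [(array([ 0.6532, -0.0334,  0.0715]), 0.86)]
[0.4706 0.2359 0.1898]
```

View pics/l8.png

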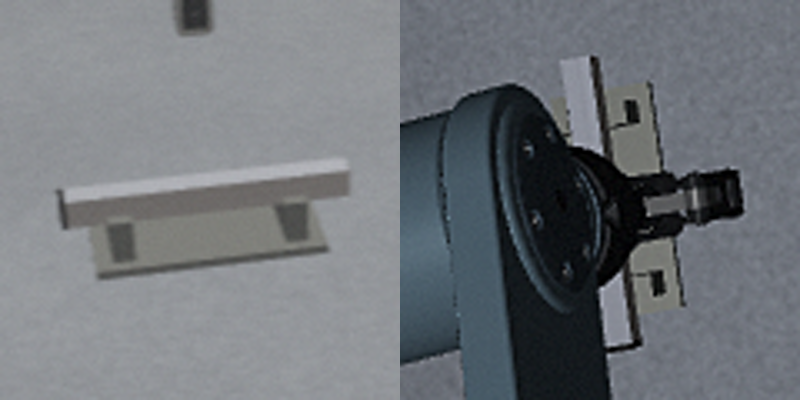

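View pics/side8.png

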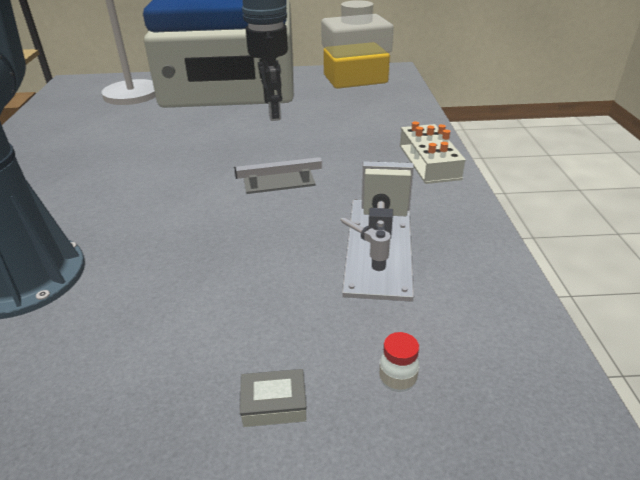

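The side view shows the bar level on its rest (235 to 322, ~168), the lever closed (tip at 342,220), and the jar and slide box where they were. I'll hand in.

```bash
python3 -m pendant '[[[0,0,0,0,85],[0,0,0,0,85]]]'; python3 -c "
from bench import order; print(order.hand_in())"
```

```text
time_s: 29.72
eef_pos: [0.4706, 0.2359, 0.1898]
eef_rot: [-0.0, 0.997, 0.075, 0.0]
wrist_force: [0.2, -0.1, 0.5]
opening: 0.993
the job is handed in; nothing more can be done
None
```

The job is done and was handed in at about 30 s, well under the 66 s limit. The bar went over the lever stub and pressed its inner stop in by about 3 mm, at roughly 10 N of push. The lever was swung past its dead point until the side force fell to zero at the closed stop. I then drew the bar off and laid it back on its rest.

- **Push on the bar:** it stayed between about 9 and 11 N through the swing, at most 11.2 N in the readings. At 11 N the inner stop bottoms, so it may have just touched.
- **Lever:** the last measurement put it at about -48 to -52°, where closed should be about -50°.
- **Bar and bystanders:** the bar lies level on its rest, and the jar and slide box are within a few millimetres of where they started. The gripper was open and clear, with no force on the wrist.
- **Missed detections:** in the last pictures the networks missed the bar mouth from the side and the bar from the top, where the arm hid it. The other camera found each of them. One earlier side-camera report placed the lever at the rest; I ignored it.

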